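# Hang the scraps pail on its stand and clear the eggshell into it

## Robot

A 6-joint arm with a two-finger parallel gripper is mounted at the origin on a cart in front of the work surface, level with it; the furniture and walls round the work are solid. World frame = base frame: x ahead of the robot, y to its left, z up, the work surface at z = 0. Lengths are in m, angles in rad, forces in N, time in s.
With the tool pointing down it reaches from about 0.325 to 0.85 m from the base axis. Payload 4.4 kg.
Tool frame: the origin (TCP) lies on the mounting face of the last link; the fingertips stand 199 mm ahead of it and the grasp point (between the pads) lies 180 mm ahead of it; z points along the fingers, y is the line along which they close (so a half turn about z gives the same grasp; the last joint's range is limited). The gripper opens to 94 mm and grips with 3 to 60 N. Pads are 16 mm wide; open, the fingers measure 119 mm over their backs; the gripper's body (75 mm by 177 mm) begins 78 mm behind the grasp point.
Start: joints at [-1.383, 0.207, 1.542, -0, 1.393, -0.15], TCP at [0.191, -0.543, 0.405] pointing down, gripper open.
Joint ranges: [-2.73, 2.73], [-0.86, 2.22], [0.23, 2.46], [-1.11, 4.25], [0.08, 2.63], [-2.82, 2.82]. Speed limits (rad/s): [2.79, 2.79, 3.14, 3.14, 3.14, 3.14].

## Interface

Orientations are given as a unit quaternion [w, x, y, z].
In Python, from plant import observe, get_image, finish_job gives the robot as it stands.
- The arm moves only by the tool apply_moves, never from a script. Its argument "increments" is a list of rows, each a list of 6 numbers: the shift along the world's x, y, z in units of 25 mm (1.0 is 25 mm), then the turn, a rotation vector about the world's x, y, z in units of 6 degrees (1.0 is 6 degrees). In form: [[dx, dy, dz, wx, wy, wz], ...]. A call has 1 to 20 rows; each row is the pose to reach, as a shift and turn from the pose commanded when the call began; what a row does not reach only later rows make up. A row lasts 1/10 s, in which the tool goes at most 50 mm and 8.59 degrees, less where a joint would pass 70% of its speed; a pose out of reach is approached as far as the arm can. A call with a gripper value outside its range is refused whole. "gripper" is the finger opening in mm, from 0 to 94, set as the call begins (left out, the last holds). The fingers move at their own pace and stop on an object; the grip force is fixed at half the most. Time passes only in rows, so rows that repeat a pose let the fingers close. It gives the time, the measured TCP pose, the force, the opening and the grip force at its end, in the units of the state.
- observe(): the state, without advancing time (a new reading comes with each control period).
- get_image(name): name is "scene" or "side" or "wrist"; returns a dict with "frame" (420x560x3 uint8, red, green, blue), "K" (3x3 intrinsics, pixels), "position" and "orientation" of the camera in the world. Camera axes: x right, y down, z forward; pixel columns grow to the right and rows downward; lengths in m; the calibration is good to about 2 mm. A picture is of the moment at which its call begins. There is no depth.
- finish_job(): hands the job in; it is judged then, once.
The state is a dict: "clock": time; "joints": joint angles; "qvel": joint speeds; "tau": joint torques, N m; "position": TCP position; "ee_rot": TCP orientation; "contact_force": force on the tool from outside, world axes, zero at the start; "wrist_torque": the same for the moment, N m; "opening": opening from 0.0 (shut) to 1.0 (fully open); "grip_force": force on a finger pad.
Only numpy, scipy, OpenCV 4.12 (cv2) and the standard library are available. Lean on these libraries where they do the work, as an engineer would, in place of code of your own. Each camera call takes 0.05 s, during which the arm holds its last target. There are 200 camera calls.

## Task

Take the small steel scraps pail by its swinging wire handle and hang it on the two-pronged hook of the stand, lowering it gently until the hook carries it before you let go of the handle. Then, with the pail hanging there, drop the empty half eggshell into it. Leave the whole egg, the plum, the stoneware bowl and the glass bowl of fruit where they are.

Things in the scene. Friction and masses are not known exactly. Their poses are not given: they have to be found in the camera images.
- pail: round open steel pail with a swinging wire handle; 170 mm wide at the rim, 124 mm at the base, 95 mm tall, wall 3 mm, inner floor 4 mm up; about 0.3 kg, mass varies by 30 percent. Origin: centre of its underside, z up. The handle turns about the pail's own y axis on two ears 82 mm above the underside, at y = +91 and -91 mm
- pail_bail (a joint): angle of the wire handle: 0 upright, positive leaning to the pail's +x, stops at -1.05 and +1.05. It swings freely and starts lying over at or near its +1.05 stop, its middle then some 78 mm to the side of the pail's centre and 127 mm above the table. Upright, it leaves 70 mm free height between the rim and the wire's underside
- bail_mid (a point): middle of the handle, in its 8 mm wire; here the wire runs straight for 92 mm along this frame's y axis (the pail's y). z points away from the ears' axis, 90 mm off: upright, this point is 172 mm above the pail's underside. Pinch it from above, also while it lies over: the wire turns between lightly closed fingers (10 to 20 N), so the lifted pail hangs upright below it
- stand: fixed pail stand: dark steel foot plate 200 x 150 x 10 mm, origin at the centre of its underside, front at -x; post 16 mm thick at x = +75 mm. A collar clamped on the post carries the hook, at a height that differs each time and is not reported: the bottom of its cradle is 200 to 270 mm above the table; find it by sight or touch. A gentle push (20 N) does not shift it
- post_top (a point): top of the post's black cap, 300 mm above the table. The hook: two parallel prongs of 8 mm steel at the stand's y = +28 and -28 mm (48 mm clear between them for the fingers). They run level forward from a cross bar close before the post, dip into a cradle 130 mm before the post axis and end in upturned tips, in all 22 mm farther forward. Tips first, they pass between handle and rim
- hook_foot (a point): point on the foot plate's top, 10 mm above the table, straight below the cradle's bottom, midway between the prongs; stand's axes. The wire is to lie across both prongs along this y, its middle above this point. Seen from above the cradle takes the wire from 10 mm before to 15 mm behind it. Above the cradle's bottom rise the tips by 28 mm, the prongs' level tops (32 mm behind it and on) by 13 mm
- eggshell: empty half shell of a brown hen's egg, open side up, jagged rim; 47 x 44 x 47 mm, to be pinched lightly at its sides from above, where it is about 37 mm across along its x or y axis; 12 g. Origin at the centre of its underside, which stands on the table
- egg: whole brown egg lying on its side, 44 x 57 x 43 mm, to be left alone. Origin at its underside
- plum: round dark plum, 49 x 48 x 46 mm, to be left alone. Origin at its underside as it starts
- small_bowl: stoneware bowl with beaten egg, 129 mm wide, 63 mm tall, to be left alone. Origin at the centre of its underside
- glass_kiwi: glass bowl with green fruit pieces, 120 mm wide, 69 mm tall, to be left alone. Origin at the centre of its underside

How it is judged:
By the outcome, as a careful person would: the job done as asked, in the order asked, and still so for the second after the job is handed in, with the robot touching nothing.
It also fails if it takes over 72 s, if anything falls off the work surface, if the arm or the gripper's body presses on something with over 40 N, if the wrist force passes 120 N, or if a joint passes its speed limit or range.

## Working session

There is one attempt and no reset: what is moved stays moved. The work goes in short steps, Python scripts to look and compute and a tool call to move; the robot and the scene stay as the last step left them, time stands still between calls to the robot, and variables do not carry over. Pictures are saved under pics/ and viewed, at most 10 in all, crops included, and the job is handed in when it is done.

Besides the shell and the picture viewer there is one more tool, called after "Emit:" as name(argument=value, ...) on one line, values as JSON. apply_moves: Moves the arm, as the interface text tells. Its arguments: {"type":"object","properties":{"increments":{"type":"array","items":{"type":"array","items":{"type":"number"}}},"gripper":{"type":"number"}},"required":["increments"]}

```bash
mkdir -p pics
cat > h.py <<'E'
import numpy as np, cv2, pickle
from scipy.spatial.transform import Rotation as R
from plant import observe, get_image, finish_job
def shot(name,tag):
    d=get_image(name); cv2.imwrite(f'pics/{tag}.png',cv2.cvtColor(np.asarray(d['frame']),cv2.COLOR_RGB2BGR))
    pickle.dump({k:np.array(d[k]) for k in('K','position','orientation')},open(f'{tag}.pkl','wb'))
    return d
def rot(q): return R.from_quat([q[1],q[2],q[3],q[0]]).as_matrix()
def cam(tag): return pickle.load(open(f'{tag}.pkl','rb'))
def ray(tag,uv):
    c=cam(tag); d=rot(c['orientation'])@np.linalg.inv(c['K'])@[uv[0],uv[1],1]; return c['position'],d/np.linalg.norm(d)
def atz(tag,uv,z):
    p,d=ray(tag,uv); return p+d*(z-p[2])/d[2]
def tri(*obs):
    A=np.zeros((3,3));b=np.zeros(3)
    rs=[ray(t,uv) for t,uv in obs]
    for p,d in rs:
        M=np.eye(3)-np.outer(d,d);A+=M;b+=M@p
    x=np.linalg.solve(A,b); return x.round(4),[round(float(np.linalg.norm((np.eye(3)-np.outer(d,d))@(x-p))),4) for p,d in rs]
def proj(tag,X):
    c=cam(tag); v=c['K']@rot(c['orientation']).T@(np.array(X)-c['position']); return (v[:2]/v[2]).round(1)
E
python3 - <<'E'
from h import *
import cv2
for n in('scene','side','wrist'):
    shot(n,n+'0'); c=cam(n+'0'); print(n,c['position'].round(3),rot(c['orientation'])[:,2].round(2),c['K'][0,0])
print(observe())
E
```

```text
scene [ 0.273 -0.348  0.702] [ 0.32  0.7  -0.63] 398.4437460318589
side [ 0.457 -0.815  0.673] [ 0.08  0.91 -0.41] 532.5675772753061
wrist [ 0.268 -0.514  0.384] [-0.27 -0.09 -0.96] 326.7885917697862
{'clock': 0.15, 'joints': array([-1.38351981e+00,  2.07235844e-01,  1.54259773e+00, -3.21163808e-05,
        1.39348521e+00, -1.50487243e-01]), 'qvel': array([-0.00191523, -0.00208507, -0.0053887 , -0.00010228, -0.00049432,
       -0.0003924 ]), 'tau': array([ 6.56217685e-05, -3.71314502e+01, -2.81812263e+01,  6.98246411e-02,
        3.28042544e-02, -9.73408532e-05]), 'position': array([ 0.1904834 , -0.54224556,  0.40376398]), 'ee_rot': array([-8.62628217e-04,  9.85772471e-01,  1.68082986e-01, -3.16761699e-05]), 'contact_force': array([ 0.7407767 , -0.1015267 ,  0.55210752]), 'wrist_torque': array([-0.00268994, -0.02649278, -0.00303122]), 'grip_force': 0.0, 'opening': 0.999033523394946}
```

View pics/scene0.png

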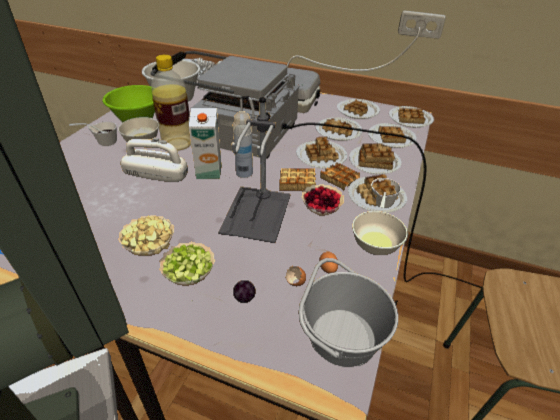

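View pics/side0.png

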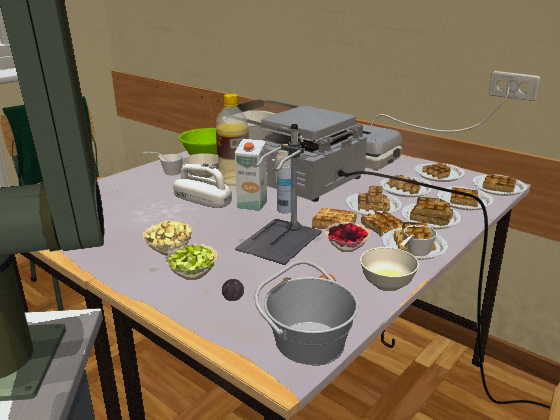

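Scene view: pail at about (348,318) with its bail leaning up-left, middle near (325,265). The stand plate is at (255,214) and the eggshell at (296,275). Side view: pail at (312,318), stand at (280,240), bail top near (300,265). Next I'll enlarge both regions.

Run:
```python
import cv2,numpy as np
def crop(f,x,y,w,h,s,g):
    a=cv2.resize(cv2.imread(f'pics/{f}.png')[y:y+h,x:x+w],None,fx=s,fy=s,interpolation=cv2.INTER_CUBIC)
    for i in range(x-x%g+g,x+w,g):
        cv2.line(a,((i-x)*s,0),((i-x)*s,6),(0,0,255),1); cv2.putText(a,str(i),((i-x)*s-10,18),0,.4,(0,0,255),1)
    for j in range(y-y%g+g,y+h,g):
        cv2.line(a,(0,(j-y)*s),(6,(j-y)*s),(0,0,255),1); cv2.putText(a,str(j),(8,(j-y)*s+4),0,.4,(0,0,255),1)
    return a
cv2.imwrite('pics/c1.png',np.hstack([crop('scene0',210,105,100,145,4,10),crop('side0',230,118,100,145,4,10)]))
cv2.imwrite('pics/c2.png',np.hstack([crop('scene0',275,245,130,120,3,10),crop('side0',245,250,130,120,3,10)]))
```

```text
(no output)
```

View pics/c1.png

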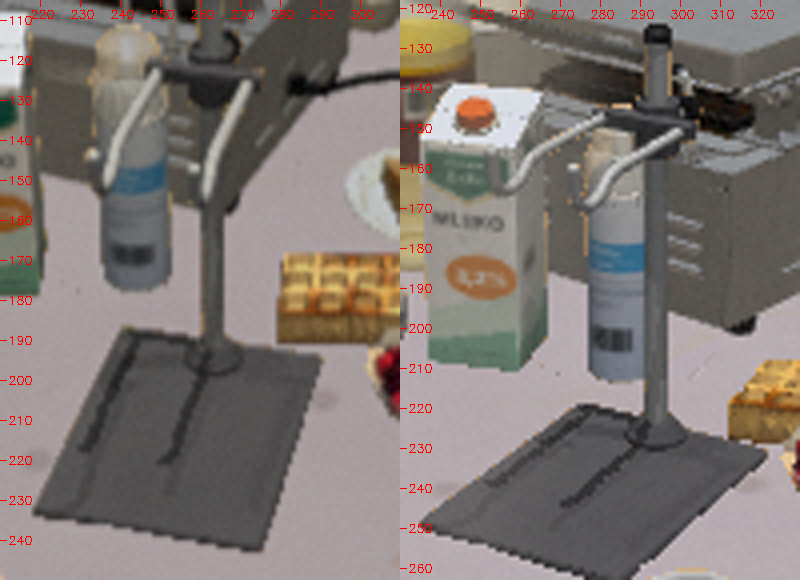

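View pics/c2.png

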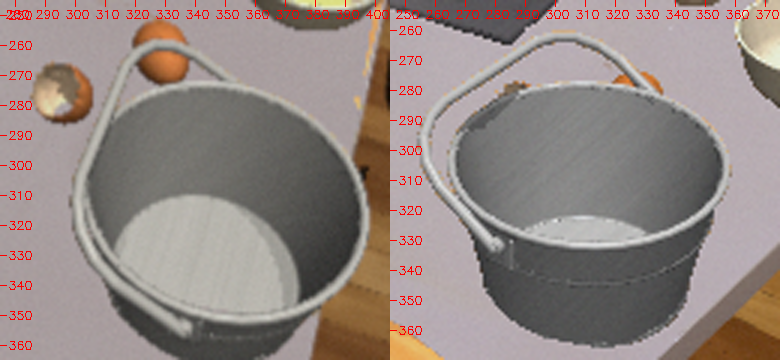

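Crops: the plate corners, the prong cradles (scene (237.5,151) and (262,154.5); side (257,165.5) and (279,169)), the pail rim extremes and the bail wire are all readable.

Run:
```python
from h import *
from scipy.optimize import least_squares
C=[(241.3,187),(290.5,193.7),(276.2,242.5),(218.3,233.5)]
P=np.array([atz('scene0',c,.01) for c in C]);print('plate',P.round(3).tolist(),P.mean(0).round(3))
S=np.array([atz('side0',c,.01) for c in [(275.8,219),(322,231.7),(234.5,249)]]);print(S.round(3).tolist())
print('LB,RB',tri(('scene0',C[0]),('side0',(275.8,219))),tri(('scene0',C[1]),('side0',(322,231.7))))
f=((P[3]-P[0])+(P[2]-P[1]));print('front dir deg',np.degrees(np.arctan2(f[1],f[0])))
print('cradleL',tri(('scene0',(237.5,151)),('side0',(257,165.5))),'R',tri(('scene0',(261.7,154.5)),('side0',(279.2,168.7))))
print('barL',tri(('scene0',(247.5,123)),('side0',(281,146.7))),'R',tri(('scene0',(275.5,124.5)),('side0',(302.5,150))))
# pail
t=np.linspace(0,2*np.pi,200)
def ext(tag,p):
    q=np.array([proj(tag,[p[0]+.085*np.cos(a),p[1]+.085*np.sin(a),p[2]]) for a in t]); return q[:,0].min(),q[:,0].max(),q[:,1].min(),q[:,1].max()
def res(p):
    a=ext('scene0',p);b=ext('side0',p)
    return [a[1]-397.7,a[2]-272.3,a[3]-351.7,b[0]-265,b[1]-357.7,b[2]-277.3,b[3]-332.3]
r=least_squares(res,[.5,-.1,.095],diff_step=1e-3);print('rim',r.x.round(4),r.fun.round(1))
print('ear near',tri(('scene0',(338,354)),('side0',(281,331))),'bailmid',tri(('scene0',(310,287)),('side0',(273,275))))
print('shell',atz('scene0',(296,276),.02),'egg',atz('scene0',(328.5,262),.02),'plum',atz('scene0',(244,291),.02))
```

```text
plate [[0.547, 0.532, 0.01], [0.665, 0.45, 0.01], [0.552, 0.287, 0.01], [0.431, 0.371, 0.01]] [0.549 0.41  0.01 ]
[[0.552, 0.526, 0.01], [0.669, 0.438, 0.01], [0.435, 0.365, 0.01]]
LB,RB (array([ 0.5526,  0.547 , -0.0012]), [0.0011, 0.0011]) (array([ 0.6749,  0.4693, -0.0067]), [0.0001, 0.0001])
front dir deg -125.29756793409477
cradleL (array([0.4984, 0.3908, 0.2229]), [0.0005, 0.0005]) R (array([0.548 , 0.3641, 0.2207]), [0.0024, 0.0024])
barL (array([0.5637, 0.5001, 0.2293]), [0.0028, 0.0028]) R (array([0.6152, 0.4473, 0.2388]), [0.0, 0.0])
rim [ 0.5616 -0.0448  0.1419] [15.6  3.7 12.6 -8.6 -3.1 -7.8 -6.4]
ear near (array([ 0.5169, -0.0619,  0.0815]), [0.0006, 0.0006]) bailmid (array([0.5135, 0.0477, 0.1299]), [0.0025, 0.0025])
shell [0.54786516 0.16483533 0.02      ] egg [0.63459291 0.17379649 0.02      ] plum [0.42818552 0.169938   0.02      ]
```

```bash
sed -i "s/ return (v\[:2\]\/v\[2\]).round(1)/ return v[:2]\/v[2]/" h.py
python3 - <<'E'
from h import *
from scipy.optimize import least_squares
t=np.linspace(0,2*np.pi,120)
def ext(tag,p):
    q=np.array([proj(tag,[p[0]+.085*np.cos(a),p[1]+.085*np.sin(a),p[2]]) for a in t]); return q[:,0].min(),q[:,0].max(),q[:,1].min(),q[:,1].max()
def res(p):
    a=ext('scene0',p);b=ext('side0',p)
    return [a[1]-397.7,a[2]-272.3,a[3]-351.7,b[0]-265,b[1]-357.7,b[2]-277.3,b[3]-332.3]
r=least_squares(res,[.6,0,.095]);print('rim',r.x.round(4),r.fun.round(1)); c=r.x
near=np.array([.5169,-.0619,.0815]); d=c[:2]-near[:2]; print('dist ear',np.linalg.norm(d))
for yaw in [np.arctan2(d[1],d[0])-np.pi/2]:
  print('yaw',np.degrees(yaw))
# model bail points: line from bail_mid +-46mm; overlay
def bail(yaw,th,base):
    Rz=R.from_euler('z',yaw).as_matrix()
    return [np.array([base[0],base[1],0])+Rz@[.09*np.sin(th),y,.082+.09*np.cos(th)] for y in(-.046,0,.046)]
for s in(yaw,):
  for th in(1.05,-1.05):
    B=bail(s,th,c);print(th,[b.round(3).tolist() for b in B]);
    for tag in('scene0','side0'): print(tag,[proj(tag,b).round(1).tolist() for b in B])
# stand model check
cc=np.array([.551,.407,0]); Rz=R.from_euler('z',np.radians(54.7)).as_matrix()
for n,v in dict(LB=(.1,.075,.01),RB=(.1,-.075,.01),RF=(-.1,-.075,.01),LF=(-.1,.075,.01),top=(.075,0,.3),crL=(-.055,.028,.22),crR=(-.055,-.028,.22),crL2=(-.055,.028,.24),crR2=(-.055,-.028,.24)).items():
    X=cc+Rz@v;print(n,X.round(3),proj('scene0',X).round(1),proj('side0',X).round(1))
E
```

```text
rim [0.5788 0.0023 0.0924] [ 0.4  0.6 -0.5  0.2 -0.7  0.6 -0.5]
dist ear 0.08920125997460131
yaw -43.94396368561549
1.05 [[0.603, -0.085, 0.127], [0.635, -0.052, 0.127], [0.667, -0.019, 0.127]]
scene0 [[394.0, 332.1], [397.8, 310.2], [401.2, 290.3]]
side0 [[332.6, 315.1], [347.4, 302.7], [361.2, 291.0]]
-1.05 [[0.491, 0.023, 0.127], [0.523, 0.057, 0.127], [0.555, 0.09, 0.127]]
scene0 [[303.6, 303.5], [311.3, 284.1], [318.4, 266.4]]
side0 [[262.7, 283.2], [278.4, 272.9], [293.1, 263.1]]
LB [0.548 0.532 0.01 ] [241.4 186.9] [274.1 218.1]
RB [0.67  0.445 0.01 ] [292.7 194.3] [321.8 230.4]
RF [0.554 0.282 0.01 ] [277.8 243.5] [284.5 263.8]
LF [0.432 0.369 0.01 ] [219.  233.9] [233.1 248.4]
top [0.594 0.468 0.3  ] [264.1  98.6] [293.5 124.3]
crL [0.496 0.378 0.22 ] [238.4 155.3] [256.5 168.3]
crR [0.542 0.346 0.22 ] [262.8 158.5] [276.6 172.6]
crL2 [0.496 0.378 0.24 ] [237.9 147.5] [256.3 160.5]
crR2 [0.542 0.346 0.24 ] [262.7 150.7] [276.5 164.6]
```

Pail centre is at (0.579, 0.002), with the wire along 46° and its middle at (0.523, 0.057, 0.127). The stand's +x points along about 54.7°, and the cradle lies near (0.519, 0.365) at z ≈ 0.23. I'll move above the bail.

Emit:
apply_moves(increments=[[1,2,0.3,0,0,0.3],[2,4,0.5,0,0,0.7],[3,5.5,0.5,0,0,1],[4,7.2,0.5,0,0,1.4],[5,9,0.5,0,0,1.7],[6,10.8,0.5,0,0,2],[7,12.6,0.5,0,0,2.4],[8,14.4,0.5,0,0,2.7],[9,16.2,0.5,0,0,3],[10,18,0.5,0,0,3.4],[11,19.8,0.5,0,0,3.7],[12,21.6,0.5,0,0,4],[13,23.4,0.5,0,0,4.4],[13.3,24,0.5,0,0,4.4],[13.3,24,0.5,0,0,4.4],[13.3,24,0.5,0,0,4.4]], gripper=60)

```text
clock: 1.75
position: [0.5229, 0.0581, 0.4165]
ee_rot: [-0.0, 0.921, 0.39, -0.001]
contact_force: [1.0, -0.4, -0.5]
opening: 0.636
grip_force: 0.0
```

Run:
```python
from h import *
shot('wrist','w1'); shot('scene','s1'); o=observe();print(o['position'],rot(o['ee_rot'])[:,1],o['joints'])
c=cam('w1');print(c['position'],rot(c['orientation'])[:,2])
for n,X in dict(mid=(.523,.057,.127),a=(.491,.023,.127),b=(.555,.09,.127)).items(): print(n,proj('w1',X))
a=cv2.imread('pics/w1.png');cv2.imwrite('pics/w1b.png',cv2.resize(a,(800,600)))
```

```text
[0.52259749 0.05670323 0.41677617] [ 7.15765470e-01 -6.98340597e-01 -4.49523969e-04] [-5.65046552e-02  9.22063231e-02  1.64667888e+00 -5.24638437e-04
  1.40375422e+00  7.16659208e-01]
[0.57983363 0.11761951 0.39696874] [-0.19838128 -0.20302    -0.95886795]
mid [280.88867342 213.4501202 ]
a [281.5957044  262.76456473]
b [280.95602207 160.15377926]
```

View pics/w1.png

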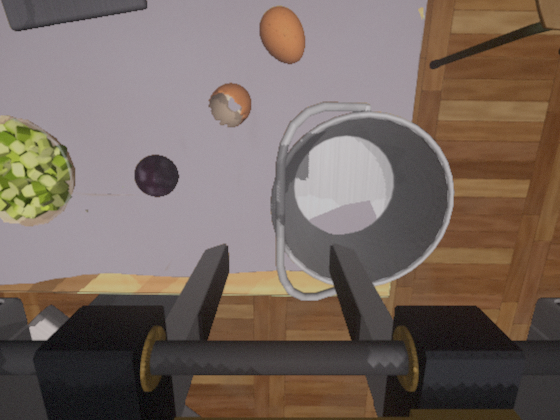

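The wire shows as a vertical line at u≈282, rows 150–265, which matches my prediction of (281,213), so the estimate holds. Eggshell at (231,105), plum (157,176), egg (282,35). Now I'll descend and pinch.

Emit:
apply_moves(increments=[[0,0,-1,0,0,0],[0,0,-2,0,0,0],[0,0,-3,0,0,0],[0,0,-3.6,0,0,0],[0,0,-4,0,0,0],[0,0,-4.3,0,0,0],[0,0,-4.3,0,0,0],[0,0,-4.3,0,0,0]], gripper=60)

```text
clock: 2.65
position: [0.5234, 0.0572, 0.3104]
ee_rot: [0.0, 0.921, 0.388, 0.001]
contact_force: [0.1, 0.6, 0.4]
opening: 0.641
grip_force: 0.0
```

Emit:
apply_moves(increments=[[0,0,0,0,0,0],[0,0,0,0,0,0],[0,0,0,0,0,0],[0,0,0,0,0,0],[0,0,0,0,0,0],[0,0,0,0,0,0],[0,0,0,0,0,0],[0,0,0,0,0,0]], gripper=7)

```text
clock: 3.45
position: [0.5231, 0.0574, 0.3096]
ee_rot: [0.0, 0.921, 0.389, 0.0]
contact_force: [0.3, -0.6, -0.3]
opening: 0.08
grip_force: 13.8
```

Pinched at 13.8 N and 7.5 mm. I'll swing the handle upright along its arc before lifting.

Emit:
apply_moves(increments=[[0.16,-0.16,0.3,0,0,0],[0.32,-0.31,0.61,0,0,0],[0.52,-0.5,0.88,0,0,0],[0.72,-0.7,1.12,0,0,0],[0.95,-0.92,1.32,0,0,0],[1.19,-1.15,1.5,0,0,0],[1.45,-1.4,1.63,0,0,0],[1.71,-1.65,1.73,0,0,0],[1.98,-1.91,1.79,0,0,0],[2.25,-2.17,1.81,0,0,0],[2.25,-2.17,1.81,0,0,0],[2.25,-2.17,1.81,0,0,0]])

```text
clock: 4.65
position: [0.5796, 0.0028, 0.3548]
ee_rot: [0.0, 0.921, 0.389, 0.0]
contact_force: [-0.5, 0.1, 1.9]
opening: 0.076
grip_force: 15.0
```

Emit:
apply_moves(increments=[[0,0,0.2,0,0,0],[0,0,0.5,0,0,0],[0,0,0.9,0,0,0],[0,0,1.3,0,0,0],[0,0,1.7,0,0,0],[0,0,2,0,0,0],[0,0,2,0,0,0],[0,0,2,0,0,0]])

```text
clock: 5.45
position: [0.5793, 0.0032, 0.4051]
ee_rot: [0.0, 0.921, 0.389, 0.0]
contact_force: [-0.2, 0.8, -3.4]
opening: 0.077
grip_force: 15.0
```

Run:
```python
from h import *
shot('scene','s2'); shot('side','d2'); shot('wrist','w2'); o=observe();print(o['position'],o['contact_force'],o['wrist_torque'],o['opening']*94)
a=cv2.imread('pics/s2.png')[60:390,180:520];b=cv2.imread('pics/d2.png')[60:390,180:440]
x=np.hstack([a,b]);cv2.imwrite('pics/m2.png',cv2.resize(x,(800,int(330*800/600))))
```

```text
[0.57904073 0.00324414 0.40412146] [-0.74205684  0.1473966  -3.82768372] [-0.04199036 -0.02815632 -0.00957156] 7.130310114224211
```

View pics/m2.png

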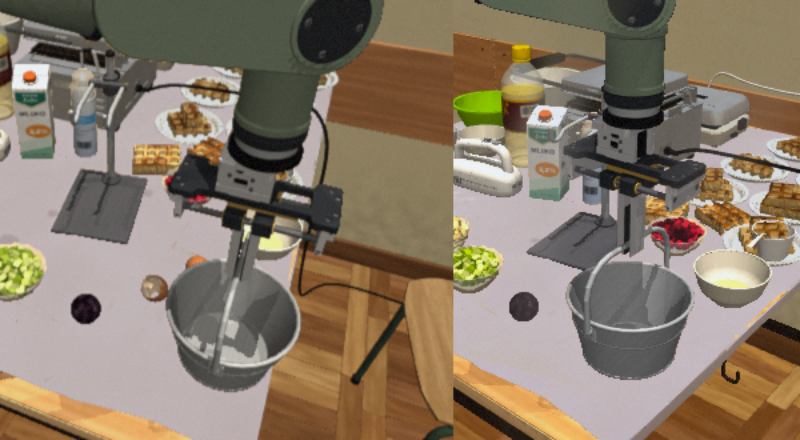

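Pail lifted and hanging upright (about 3.4 N). Next I'll fit the hook height and stand pose from the earlier pixels.

Run:
```python
from h import *
from scipy.optimize import least_squares
O=[('scene0',(.1,.075,.01),(241.3,187),0),('scene0',(.1,-.075,.01),(290.5,193.7),0),('scene0',(-.1,-.075,.01),(276.2,242.5),0),('scene0',(-.1,.075,.01),(218.3,233.5),0),
('side0',(.1,.075,.01),(275.8,219),0),('side0',(.1,-.075,.01),(322,231.7),0),('side0',(-.1,.075,.01),(234.5,249),0),('side0',(.075,0,.3),(294.5,125),0),
('scene0',(.06,.028,.009),(248.2,123.7),1),('scene0',(.06,-.028,.009),(272.5,125.7),1),('side0',(.06,.028,.009),(281.2,147.5),1),('side0',(.06,-.028,.009),(300.5,151),1),
('scene0',(-.073,.028,.026),(233.7,142.8),1),('side0',(-.073,-.028,.026),(273.2,159.8),1),
('scene0',(-.055,.028,-.008),(237.5,151.2),1),('scene0',(-.055,-.028,-.008),(261.7,155),1),('side0',(-.055,.028,-.008),(257,166),1),('side0',(-.055,-.028,-.008),(279.2,169.5),1)]
def f(p):
    Rz=R.from_euler('z',p[2]).as_matrix()
    return np.concatenate([proj(t,np.array([p[0],p[1],p[3]*k])+Rz@v)-uv for t,v,uv,k in O])
r=least_squares(f,[.551,.407,.955,.23],loss='soft_l1');print(r.x.round(4),np.degrees(r.x[2]));
print(np.c_[r.fun.reshape(-1,2).round(1)].tolist())
p=r.x;d=np.array([np.cos(p[2]),np.sin(p[2])]);print('cradle',p[:2]-.055*d,d)
print('carton',atz('scene0',(207,178),0))
```

```text
[0.5513 0.4104 0.9486 0.2319] 54.3513541646541
[[0.1, -0.9], [2.0, -0.0], [0.9, 0.1], [0.3, -0.7], [-1.4, -1.4], [-0.2, -1.8], [-1.3, -1.4], [-0.9, -1.1], [3.1, -1.4], [1.4, -0.7], [-0.1, -1.2], [-0.2, -1.1], [0.9, 1.0], [-0.9, -0.7], [0.3, 1.7], [0.5, 1.2], [-0.5, 0.3], [-2.7, 1.0]]
cradle [0.51926493 0.36574004] [0.58281311 0.81260623]
carton [0.47075314 0.62490591 0.        ]
```

Emit:
apply_moves(increments=[[0,0,0.4,0,0,0.3],[0,0.1,1,0,0,1],[-0.2,0.4,1.6,0,0,2],[-0.5,0.9,2.1,0,0,3],[-0.8,1.5,2.4,0,0,4],[-1.1,2.1,2.4,0,0,5],[-1.5,2.8,2.4,0,0,6],[-1.9,3.6,2.4,0,0,7],[-2.3,4.4,2.4,0,0,8],[-2.7,5.2,2.4,0,0,9],[-3.1,6,2.4,0,0,10],[-3.5,6.7,2.4,0,0,11],[-3.9,7.4,2.4,0,0,12],[-4.3,8.1,2.4,0,0,13],[-4.6,8.8,2.4,0,0,14],[-4.9,9.3,2.4,0,0,15],[-5.2,9.8,2.4,0,0,15.8],[-5.3,10.1,2.4,0,0,16.2],[-5.4,10.3,2.4,0,0,16.4],[-5.4,10.3,2.4,0,0,16.4]])

```text
clock: 7.6
position: [0.4442, 0.261, 0.4647]
ee_rot: [-0.0, 0.308, 0.951, -0.0]
contact_force: [1.0, -0.3, -3.1]
opening: 0.073
grip_force: 15.0
```

Emit:
apply_moves(increments=[[0,0,0,0,0,0],[0,0,0,0,0,0],[0,0,0,0,0,0],[0,0,0,0,0,0],[0,0,0,0,0,0]])

```text
clock: 8.1
position: [0.4444, 0.2606, 0.4649]
ee_rot: [0.0, 0.308, 0.951, -0.0]
contact_force: [0.3, 0.1, -3.2]
opening: 0.076
grip_force: 15.0
```

Run:
```python
from h import *
shot('scene','s3'); shot('side','d3'); shot('wrist','w3'); o=observe();print(o['position'],rot(o['ee_rot'])[:,1],o['contact_force'],o['opening']*94,o['joints'])
a=cv2.imread('pics/w3.png');b=cv2.imread('pics/d3.png')[60:340,150:400]
x=np.hstack([cv2.resize(a,(450,338)),cv2.resize(b,(302,338))]);cv2.imwrite('pics/m3.png',x)
X=np.array([.519,.366,.232])
for t in('w3','d3','s3'): print(t,proj(t,X),proj(t,X+[-.023,.016,0]),proj(t,X+[.023,-.016,0]))
```

```text
[0.44432726 0.26066321 0.46491458] [5.85767410e-01 8.10479204e-01 3.84167385e-05] [-0.33905457  0.30310016 -3.04101379] 7.548477408552401 [ 3.62410020e-01  3.59528658e-02  1.60696564e+00  3.57165186e-05
  1.49865161e+00 -5.82562287e-01]
w3 [464.14179719 236.26137885] [470.03488876 197.29455898] [458.64386077 272.61531906]
d3 [266.193238   165.11761667] [256.18404992 163.10155128] [276.40607649 167.17470162]
s3 [249.66106181 151.40264388] [237.40787219 149.86316281] [262.02370239 152.95587629]
```

View pics/m3.png

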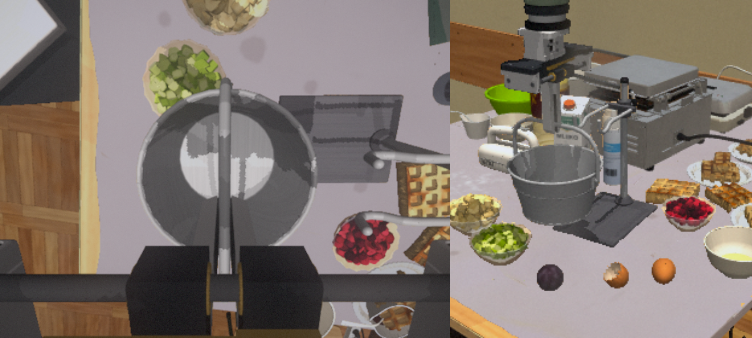

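Wrist view: the pail hangs in front of the stand with the bail vertical at u≈280. Prong tips are near (467,195) and (453,274) in full-resolution pixels. I'll zoom to pin down the tips.

Run:
```python
from h import *
def crop(f,x,y,w,h,s,g):
    a=cv2.resize(cv2.imread(f'pics/{f}.png')[y:y+h,x:x+w],None,fx=s,fy=s,interpolation=cv2.INTER_CUBIC)
    for i in range(x-x%g+g,x+w,g):
        cv2.line(a,((i-x)*s,0),((i-x)*s,6),(0,0,255),1); cv2.putText(a,str(i),((i-x)*s-10,18),0,.4,(0,0,255),1)
    for j in range(y-y%g+g,y+h,g):
        cv2.line(a,(0,(j-y)*s),(6,(j-y)*s),(0,0,255),1); cv2.putText(a,str(j),(8,(j-y)*s+4),0,.4,(0,0,255),1)
    return a
cv2.imwrite('pics/z3.png',np.hstack([crop('w3',430,170,130,130,4,10),crop('s3',225,105,70,130,4,10)]))
c=cam('w3');print(c['position'])
d=np.array([.583,.813,0]);l=np.array([-.813,.583,0])
for n,y in(('L',.028),('R',-.028)):
  for m,x,z in(('tipaxis top',-.018,.26),('cradle bottom',0,.228),('level',.04,.241),('bar',.115,.241)):
    X=np.array([.5193,.3657,z])+d*x+l*y; print(n,m,proj('w3',X).round(1),proj('s3',X).round(1))
```

```text
[0.3768655  0.30931915 0.4454741 ]
L tipaxis top [466.6 209.7] [234.5 142.9]
L cradle bottom [467.1 196.5] [237.7 151.4]
L level [540.1 201.1] [242.6 137.4]
L bar [656.2 200.6] [251.3 122.2]
R tipaxis top [452.7 293.7] [259.9 146.2]
R cradle bottom [455.  270.6] [262.2 154.6]
R level [522.3 279. ] [266.5 140.5]
R bar [630.3 278.6] [273.9 124.9]
```

View pics/z3.png

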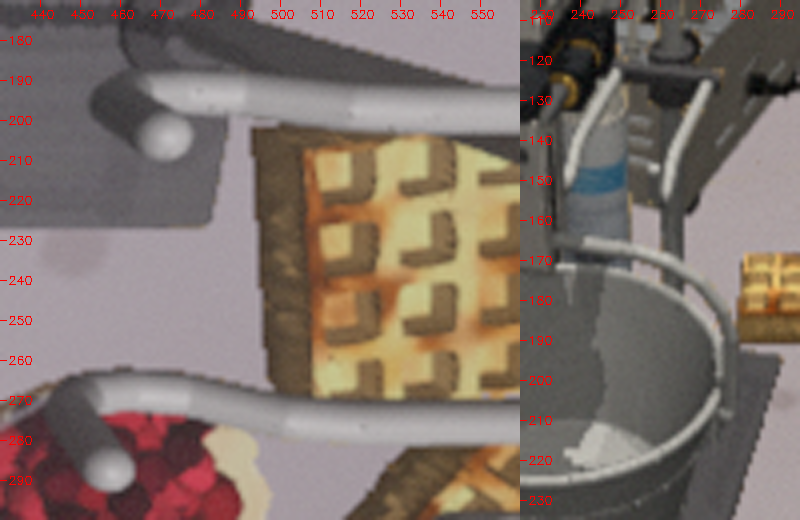

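Tip tops are at (471.5,204.5) and (457.5,287), with the level prongs at v≈196.5 (u=540) and 272.5 (u=522). I'll refit with these.

Run:
```python
from h import *
from scipy.optimize import least_squares
W=[((-.018,.028,.028),(471.5,204.5),1),((-.018,-.028,.028),(457.5,287),1),((.04,.028,.009),(540,196.5),0),((.04,-.028,.009),(522.5,272.5),0)]
S=[('scene0',(.115,.028,.009),(248.2,123.7)),('scene0',(.115,-.028,.009),(272.5,125.7)),('side0',(.115,.028,.009),(281.2,147.5)),('side0',(.115,-.028,.009),(300.5,151)),('scene0',(-.018,.028,.026),(233.7,142.8)),('side0',(-.018,-.028,.026),(273.2,159.8))]
def f(p,parts=False):
    Rz=R.from_euler('z',p[3]).as_matrix();o=[]
    for v,uv,k in W:
        e=proj('w3',np.array(p[:3])+Rz@v)-uv; o+=[e[0]*k,e[1]]
    for t,v,uv in S: o+=list(proj(t,np.array(p[:3])+Rz@v)-uv)
    return np.array(o+[(p[3]-.9486)*100])
r=least_squares(f,[.519,.366,.232,.9486]);print(r.x.round(4),np.degrees(r.x[3]),r.fun.round(1).tolist())
# where wire is now, per wrist image check: predicted wire ends
o=observe();g=o['position']-[0,0,.183];print(g)
for s in(-.046,0,.046): print(proj('w3',g+s*np.array([-.811,.585,0])))
```

```text
[0.5201 0.371  0.228  0.9543] 54.67897898629886 [-0.3, -0.4, 0.2, 0.2, 0.0, -0.9, 0.0, 0.3, 2.5, -1.0, 0.6, -0.3, -0.2, -0.4, -0.3, -0.4, 0.6, 1.3, -0.6, 0.1, 0.6]
[0.44432726 0.26066321 0.28191458]
[279.16477001 341.3429714 ]
[279.07875115 270.8585501 ]
[278.97938888 189.44043928]
```

Emit:
apply_moves(increments=[[0.1,0.15,0,0,0,0],[0.3,0.45,0,0,0,0],[0.6,0.88,0,0,0,0],[0.9,1.3,0,0,0,0.05],[1.2,1.75,0,0,0,0.05],[1.5,2.2,0,0,0,0.05],[1.8,2.6,0,0,0,0.05],[2.1,3.05,0,0,0,0.05],[2.4,3.5,0,0,0,0.05],[2.65,3.85,0,0,0,0.05],[2.85,4.15,0,0,0,0.05],[2.97,4.32,0,0,0,0.05],[3.02,4.4,0,0,0,0.05],[3.03,4.41,0,0,0,0.05],[3.03,4.41,0,0,0,0.05],[3.03,4.41,0,0,0,0.05],[3.03,4.41,0,0,0,0.05],[3.03,4.41,0,0,0,0.05]])

```text
clock: 10.05
position: [0.52, 0.3708, 0.465]
ee_rot: [0.0, 0.305, 0.952, 0.0]
contact_force: [0.1, 0.2, -3.5]
opening: 0.077
grip_force: 15.0
```

Run:
```python
from h import *
shot('wrist','w4'); shot('side','d4'); o=observe();print(o['position'],rot(o['ee_rot'])[:,1],o['contact_force'],o['opening']*94)
a=cv2.resize(cv2.imread('pics/w4.png')[130:330,200:440],None,fx=2,fy=2,interpolation=cv2.INTER_CUBIC);b=cv2.resize(cv2.imread('pics/d4.png')[100:280,200:360],None,fx=2,fy=2,interpolation=cv2.INTER_CUBIC)
b=np.vstack([b,np.zeros((40,320,3),np.uint8)]);cv2.imwrite('pics/m4.png',np.hstack([a,b]))
Rz=R.from_euler('z',.9543).as_matrix()
for n,v in dict(Ltip=(-.018,.028,.028),Rtip=(-.018,-.028,.028),Lc=(0,.028,0),Rc=(0,-.028,0)).items(): print(n,proj('w4',np.array([.5201,.371,.228])+Rz@v))
```

```text
[0.52000091 0.37085591 0.46501401] [5.81458748e-01 8.13575881e-01 1.01593923e-04] [ 0.34603739 -0.73782815 -2.06795125] 7.272085250737545
Ltip [249.42689752 209.12549623]
Rtip [251.98527659 291.48556885]
Lc [279.16533188 197.59734628]
Rc [279.48003706 271.51077087]
```

View pics/m4.png

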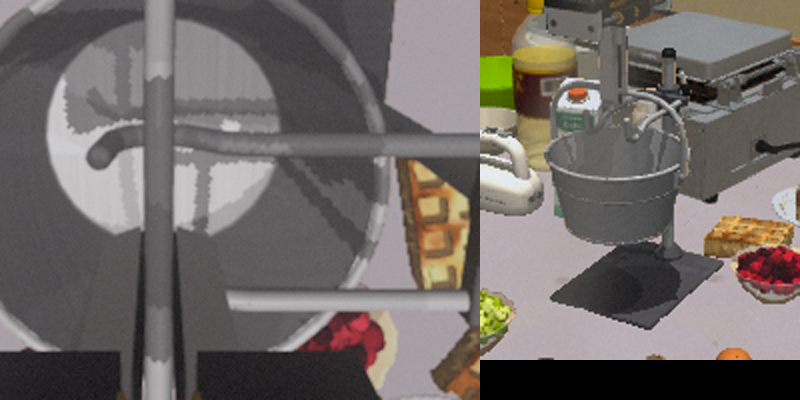

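The tip shows at (249,207.5) against a predicted (249.4,209), and the wire sits at u≈280 against the cradle's 279, so it is aligned. Lowering gently.

Emit:
apply_moves(increments=[[0,0,-0.15,0,0,0],[0,0,-0.4,0,0,0],[0,0,-0.7,0,0,0],[0,0,-1,0,0,0],[0,0,-1.25,0,0,0],[0,0,-1.45,0,0,0],[0,0,-1.6,0,0,0],[0,0,-1.7,0,0,0],[0,0,-1.78,0,0,0],[0,0,-1.84,0,0,0],[0,0,-1.84,0,0,0],[0,0,-1.84,0,0,0]])

```text
clock: 11.35
position: [0.5201, 0.371, 0.4191]
ee_rot: [0.0, 0.305, 0.952, 0.0]
contact_force: [1.1, 0.1, -3.4]
opening: 0.076
grip_force: 15.0
```

Emit:
apply_moves(increments=[[0,0,-0.04,0,0,0],[0,0,-0.08,0,0,0],[0,0,-0.12,0,0,0],[0,0,-0.12,0,0,0],[0,0,-0.12,0,0,0]])

```text
clock: 11.85
position: [0.5201, 0.371, 0.4173]
ee_rot: [0.001, 0.305, 0.952, 0.001]
contact_force: [-2.6, -0.9, 5.0]
opening: 0.078
grip_force: 15.0
```

Contact: the force has gone from −3.4 to +5 N, so the hook carries the pail. I'll ease up slightly, open, and check.

Emit:
apply_moves(increments=[[0,0,0.04,0,0,0],[0,0,0.04,0,0,0],[0,0,0.04,0,0,0]])

```text
clock: 12.15
position: [0.5202, 0.3711, 0.4173]
ee_rot: [0.0, 0.305, 0.952, 0.0]
contact_force: [-0.9, -0.4, 4.3]
opening: 0.076
grip_force: 15.0
```

Emit:
apply_moves(increments=[[0,0,0,0,0,0],[0,0,0,0,0,0],[0,0,0,0,0,0],[0,0,0,0,0,0],[0,0,0,0,0,0],[0,0,0,0,0,0],[0,0,0,0,0,0]], gripper=40)

```text
clock: 12.85
position: [0.52, 0.371, 0.4169]
ee_rot: [-0.0, 0.305, 0.952, 0.0]
contact_force: [-0.0, 0.4, 0.1]
opening: 0.429
grip_force: 0.0
```

Emit:
apply_moves(increments=[[0,0,0.3,0,0,0],[0,0,0.8,0,0,0],[0,0,1.5,0,0,0],[0,0,2.2,0,0,0],[0,0,3,0,0,0],[0,0,3,0,0,0],[0,0,3,0,0,0]])

```text
clock: 13.55
position: [0.5201, 0.371, 0.493]
ee_rot: [0.001, 0.305, 0.952, 0.001]
contact_force: [-0.4, -0.0, -0.2]
opening: 0.428
grip_force: 0.0
```

Run:
```python
from h import *
shot('wrist','w5'); shot('side','d5'); shot('scene','s5'); o=observe();print(o['position'],rot(o['ee_rot'])[:,1],o['contact_force'],o['joints'])
a=cv2.resize(cv2.imread('pics/w5.png'),(467,350));b=cv2.resize(cv2.imread('pics/d5.png')[100:300,200:390],(332,350))
cv2.imwrite('pics/m5.png',np.hstack([a,b]))
# shell segmentation helper: brown-ish/white pixels near predicted in scene5 / wrist1
for t in('w1',): print(t,proj(t,[.548,.165,.02]),proj(t,[.548,.165,.045]))
w=(231,105); s=(296,276)
print(tri(('w1',w),('scene0',s)))
```

```text
[0.51985356 0.37087799 0.49046584] [ 0.58135573  0.81364659 -0.00217775] [0.22658674 0.22357289 0.6124707 ] [ 4.84283840e-01  2.94059164e-01  1.25869005e+00 -3.07583284e-06
  1.59127970e+00 -4.66115728e-01]
w1 [228.30030936 101.94827748] [224.64568831 101.14113091]
(array([0.5472, 0.161 , 0.0239]), [0.0012, 0.0012])
```

View pics/m5.png

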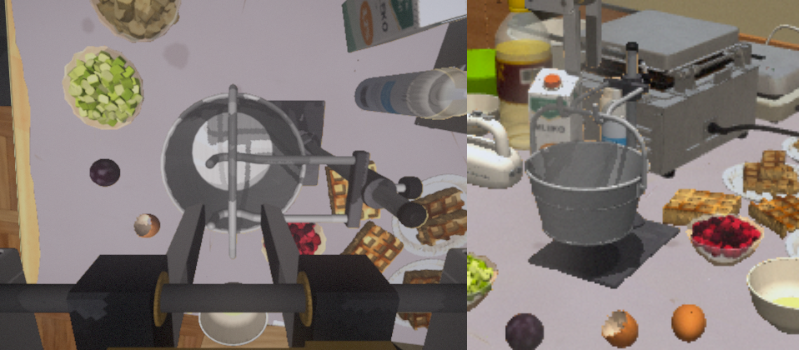

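The pail hangs on both prongs with the wire in the cradle, and the gripper is clear. Now I'll move above the eggshell; from here I'll measure by segmentation, since all my picture views are used.

Emit:
apply_moves(increments=[[0,-0.3,0,0,0,-0.5],[0.1,-0.9,0,0,0,-1.3],[0.2,-1.6,0,0,0,-2.3],[0.3,-2.4,0,0,0,-3.4],[0.4,-3.2,0,0,0,-4.6],[0.5,-4,0,0,0,-5.8],[0.6,-4.8,0,0,0,-7],[0.7,-5.6,0,0,0,-8.2],[0.8,-6.4,-0.3,0,0,-9.4],[0.9,-7.1,-0.9,0,0,-10.6],[1,-7.7,-1.7,0,0,-11.8],[1.1,-8.1,-2.6,0,0,-13],[1.1,-8.4,-3.5,0,0,-14],[1.1,-8.4,-4.4,0,0,-14.7],[1.1,-8.4,-5.1,0,0,-15],[1.1,-8.4,-5.6,0,0,-15],[1.1,-8.4,-5.6,0,0,-15],[1.1,-8.4,-5.6,0,0,-15]], gripper=70)

```text
clock: 15.5
position: [0.5476, 0.1611, 0.3518]
ee_rot: [-0.0, 0.889, 0.458, -0.0]
contact_force: [1.6, -0.1, 0.0]
opening: 0.742
grip_force: 0.0
```

```bash
cat > seg.py <<'E'
from h import *
def blobs(tag,sat=70,minA=60):
    a=cv2.imread(f'pics/{tag}.png');h=cv2.cvtColor(a,cv2.COLOR_BGR2HSV)
    m=((h[...,0]>4)&(h[...,0]<22)&(h[...,1]>sat)&(h[...,2]>50)).astype(np.uint8)
    n,l,st,ce=cv2.connectedComponentsWithStats(m); return [(st[i].tolist(),ce[i].round(1).tolist()) for i in range(1,n) if st[i][4]>minA]
E
python3 - <<'E'
from seg import *
shot('wrist','w6'); shot('scene','s6'); shot('side','d6'); o=observe();print(o['position'],rot(o['ee_rot'])[:,1],o['joints'][5],o['opening'])
for t in('w6','s6','d6'):
    print(t,proj(t,[.5472,.161,.024]).round(1)); 
    for b in blobs(t):
        if np.hypot(*(np.array(b[1])-proj(t,[.5472,.161,.024])))<60: print('  ',b)
E
```

```text
[0.54802411 0.16114788 0.35324824] [ 0.81388623 -0.5810214   0.00182527] 0.7544888246935803 0.7458582748549959
w6 [279.5 202. ]
   ([257, 179, 46, 45, 785], [286.2, 194.3])
s6 [296.6 276.1]
   ([320, 251, 19, 23, 331], [328.8, 261.9])
   ([286, 266, 20, 20, 286], [295.6, 275.8])
d6 [286.2 287.1]
   ([317, 274, 20, 22, 343], [326.4, 284.0])
   ([277, 277, 21, 22, 341], [287.5, 287.9])
```

Shell bounding-box centre in the wrist view is (280,201.5), against a predicted (279.5,202), so it is at (0.547, 0.161). I'll descend and pinch lightly.

Emit:
apply_moves(increments=[[0,0,-1,0,0,0],[0,0,-2,0,0,0],[0,0,-3,0,0,0],[0,0,-4,0,0,0],[0,0,-4.8,0,0,0],[0,0,-5.3,0,0,0],[0,0,-5.6,0,0,0],[0,0,-5.8,0,0,0],[0,0,-5.8,0,0,0],[0,0,-5.8,0,0,0]], gripper=70)

```text
clock: 16.65
position: [0.5481, 0.1611, 0.2078]
ee_rot: [0.0, 0.889, 0.458, 0.001]
contact_force: [-0.1, -0.5, 0.7]
opening: 0.745
grip_force: 0.0
```

Emit:
apply_moves(increments=[[0,0,0,0,0,0],[0,0,0,0,0,0],[0,0,0,0,0,0],[0,0,0,0,0,0],[0,0,0,0,0,0],[0,0,0,0,0,0]], gripper=40)

```text
clock: 17.25
position: [0.5478, 0.161, 0.2074]
ee_rot: [0.0, 0.889, 0.458, 0.0]
contact_force: [-0.7, 0.6, 3.9]
opening: 0.535
grip_force: 30.0
```

Emit:
apply_moves(increments=[[0,0,0,0,0,0],[0,0,0,0,0,0],[0,0,0,0,0,0],[0,0,0,0,0,0],[0,0,0,0,0,0]], gripper=37)

```text
clock: 17.75
position: [0.5478, 0.161, 0.2074]
ee_rot: [0.0, 0.889, 0.458, 0.0]
contact_force: [-0.7, -0.5, 5.5]
opening: 0.53
grip_force: 30.0
```

It stopped at 50 mm with full force, so the fingers are across the shell's diagonal. I'll open, turn about 28°, and try again.

Emit:
apply_moves(increments=[[0,0,0,0,0,0],[0,0,0,0,0,0],[0,0,0,0,0,0],[0,0,0,0,0,0],[0,0,0,0,0,0]], gripper=70)

```text
clock: 18.25
position: [0.5474, 0.161, 0.2066]
ee_rot: [-0.0, 0.889, 0.458, -0.0]
contact_force: [0.4, 0.3, -0.1]
opening: 0.742
grip_force: 0.0
```

Emit:
apply_moves(increments=[[0,0,1.5,0,0,0],[0,0,3,0,0,1],[0,0,4.5,0,0,2],[0,0,5.8,0,0,3],[0,0,5.8,0,0,4],[0,0,5.8,0,0,4.7],[0,0,5.8,0,0,4.7],[0,0,5.8,0,0,4.7]], gripper=70)

```text
clock: 19.05
position: [0.5474, 0.161, 0.3516]
ee_rot: [-0.0, 0.751, 0.66, -0.0]
contact_force: [-0.5, -0.3, -0.1]
opening: 0.745
grip_force: 0.0
```

Run:
```python
from seg import *
shot('wrist','w7'); shot('scene','s7'); shot('side','d7'); o=observe();print(o['position'],rot(o['ee_rot'])[:,1],o['contact_force'])
C={}
for t in('w7','s7','d7'):
    p=proj(t,[.5472,.161,.024]);print(t,p.round(1))
    for b in blobs(t):
        if np.hypot(*(np.array(b[1])-p))<30:
            x,y,w,h,_=b[0]; C[t]=(x+w/2-.5,y+h/2-.5); print('  ',b,C[t])
print(tri(*C.items()))
# coarse text view of wrist crop: hue/sat classes (o brown, w pale interior, . table)
a=cv2.imread('pics/w7.png');u,v=map(int,C['w7']);h=cv2.cvtColor(a,cv2.COLOR_BGR2HSV)
for r in range(v-30,v+31,3): print(''.join('o' if (h[r,c,1]>110) else 'w' if h[r,c,1]>45 else '-' if h[r,c,2]<110 else '.' for c in range(u-34,u+36,2)))
```

```text
[0.54744437 0.16096883 0.35144399] [ 9.91691140e-01 -1.28638948e-01 -8.39137438e-04] [-0.15515715 -0.22139735  0.07455803]
w7 [279.6 202.2]
   ([261, 180, 43, 46, 695], [289.3, 197.2]) (282.0, 202.5)
s7 [296.6 276.1]
   ([285, 266, 21, 20, 289], [295.6, 275.6]) (295.0, 275.5)
d7 [286.2 287.1]
   ([277, 276, 21, 23, 343], [287.2, 287.8]) (287.0, 287.0)
(array([0.5477, 0.1619, 0.0243]), [0.0022, 0.0036, 0.0015])
...................................
...................................
...................................
.............wwwwwwww..............
..........wwwwwwwwwwwwww...........
........wwwwwwwwwwwwowwww-.........
......wwwwwwwwwwwwwwoooooo-........
......wwwwwwww....ooooooooo........
.....wwwwwwwww....woooooooow.......
.....wwwwwwwww......oooooooo.......
.....wwwwwwww.......oooooooo.......
......wwwwwww.wwwwwwwooooooo.......
.....wwwwwwwwwwwwwwwwoooooow.......
......wwwwwwwwwwwwwwwoooooo........
.........wwwwwwwwwwwwooooo.........
........wwwwwwwwwwwwwooow..........
.........wwwwwwwwwwwooo............
..........wwwwwwwwwow..............
.................w.................
...................................
...................................
```

Emit:
apply_moves(increments=[[0,0,-1,0,0,0],[0,0,-2,0,0,0],[0,0,-3,0,0,0],[0,0,-4,0,0,0],[0,0,-4.8,0,0,0],[0,0,-5.3,0,0,0],[0,0,-5.6,0,0,0],[0,0,-5.75,0,0,0],[0,0,-5.75,0,0,0]], gripper=70)

```text
clock: 20.1
position: [0.5478, 0.161, 0.2083]
ee_rot: [0.0, 0.751, 0.66, 0.0]
contact_force: [-0.3, -0.9, 0.2]
opening: 0.744
grip_force: 0.0
```

Emit:
apply_moves(increments=[[0,0,0,0,0,0],[0,0,0,0,0,0],[0,0,0,0,0,0],[0,0,0,0,0,0],[0,0,0,0,0,0]], gripper=46)

```text
clock: 20.6
position: [0.5476, 0.161, 0.2084]
ee_rot: [0.0, 0.751, 0.66, 0.0]
contact_force: [0.5, 0.5, -0.6]
opening: 0.487
grip_force: 0.0
```

Emit:
apply_moves(increments=[[0,0,0,0,0,0],[0,0,0,0,0,0],[0,0,0,0,0,0],[0,0,0,0,0,0]], gripper=40)

```text
clock: 21.0
position: [0.5476, 0.161, 0.2083]
ee_rot: [0.0, 0.751, 0.66, 0.0]
contact_force: [-0.8, 0.5, 1.5]
opening: 0.444
grip_force: 26.9
```

Now 41.7 mm, close to the flat sides. I'll lighten the grip and lift.

Emit:
apply_moves(increments=[[0,0,0,0,0,0],[0,0,0,0,0,0],[0,0,0.1,0,0,0],[0,0,0.3,0,0,0],[0,0,0.6,0,0,0],[0,0,1,0,0,0],[0,0,1,0,0,0]], gripper=41)

```text
clock: 21.7
position: [0.5486, 0.1611, 0.2354]
ee_rot: [0.001, 0.751, 0.66, 0.002]
contact_force: [-0.1, 0.3, -0.4]
opening: 0.438
grip_force: 21.9
```

Run:
```python
from seg import *
shot('wrist','w8'); shot('scene','s8'); shot('side','d8'); o=observe();print(o['position'],rot(o['ee_rot'])[:,1],o['contact_force'],o['grip_force'],o['opening']*94)
for t in('w8','s8','d8'):
    p=proj(t,[.5472,.161,.024]);q=proj(t,[.5472,.161,.049]);print(t,'table',p.round(1),'lifted',q.round(1))
    for b in blobs(t):
        if np.hypot(*(np.array(b[1])-p))<40: print('  ',b)
```

```text
[0.54754529 0.16099203 0.23341184] [ 9.91797418e-01 -1.27819113e-01  3.94068675e-04] [ 0.76475522 -0.33920773 -0.31109803] 21.944711040705442 41.77912572666842
w8 table [276.5 250.5] lifted [276.4 268.3]
   ([241, 230, 78, 85, 2562], [292.9, 259.9])
s8 table [296.6 276.1] lifted [297.1 268.5]
   ([320, 251, 19, 23, 330], [328.9, 262.0])
   ([289, 258, 18, 20, 298], [297.0, 267.7])
d8 table [286.2 287.1] lifted [286.1 277.4]
   ([277, 267, 21, 22, 335], [287.3, 277.8])
```

Lifted: all views show the shell 25 mm higher. I'll carry it to the front half of the pail opening, ahead of the wire and prong tips.

Emit:
apply_moves(increments=[[0,0,0.4,0,0,0],[0,0,1.2,0,0,-0.3],[0,0,2.2,0,0,-0.8],[0,0,3.2,0,0,-1.4],[0,0.1,4.2,0,0,-2],[-0.1,0.4,5.2,0,0,-2.6],[-0.3,0.9,6,0,0,-3.2],[-0.6,1.6,6.4,0,0,-3.8],[-0.8,2.3,6.5,0,0,-4.3],[-1.1,3.1,6.5,0,0,-4.7],[-1.3,3.9,6.5,0,0,-4.7],[-1.6,4.7,6.5,0,0,-4.7],[-1.8,5.4,6.5,0,0,-4.7],[-2,6,6.5,0,0,-4.7],[-2.2,6.5,6.5,0,0,-4.7],[-2.25,6.75,6.3,0,0,-4.7],[-2.25,6.75,6,0,0,-4.7],[-2.25,6.75,5.7,0,0,-4.7],[-2.25,6.75,5.7,0,0,-4.7],[-2.25,6.75,5.7,0,0,-4.7]])

```text
clock: 23.85
position: [0.4914, 0.3291, 0.3749]
ee_rot: [0.0, 0.889, 0.457, -0.001]
contact_force: [0.5, -0.1, 0.9]
opening: 0.443
grip_force: 21.9
```

Run:
```python
from seg import *
shot('wrist','w9'); shot('scene','s9'); shot('side','d9'); o=observe();print(o['position'],rot(o['ee_rot'])[:,1],o['contact_force'],o['grip_force'],o['opening']*94)
X=o['position']-[0,0,.184];C={}
# pail rim vs predicted: motion since s5 (pail region diff) and shell location
for t in('w9','s9','d9'):
    p=proj(t,X);print(t,p.round(1))
    for b in blobs(t):
        if np.hypot(*(np.array(b[1])-p))<30: print('  ',b)
Rz=R.from_euler('z',.9543).as_matrix();P=np.array([.5201,.371,0])
print('rim pts in wrist',[proj('w9',P+Rz@[.085*np.cos(a),.085*np.sin(a),.1565]).round(0).tolist() for a in np.radians([135,180,225])])
print('tips',[proj('w9',P+Rz@[-.018,y,.256]).round(0).tolist() for y in(.028,-.028)])
```

```text
[0.49162544 0.3294377  0.37596816] [ 8.13277812e-01 -5.81875489e-01  3.39598919e-04] [-0.07889781  0.53882476 -0.44946036] 21.945014018565416 41.65457833566318
w9 [280.3 268.7]
   ([240, 229, 80, 86, 2633], [292.4, 259.3])
s9 [244.1 177.9]
   ([233, 168, 19, 21, 284], [242.9, 178.9])
d9 [255.6 187.1]
   ([247, 179, 15, 19, 188], [255.7, 189.4])
rim pts in wrist [[188.0, 258.0], [279.0, 291.0], [370.0, 257.0]]
tips [[195.0, 269.0], [362.0, 268.0]]
```

The shell is centred over the front opening with no contact. I'll lower a touch and release.

Emit:
apply_moves(increments=[[0,0,-0.15,0,0,0],[0,0,-0.25,0,0,0],[0,0,-0.25,0,0,0],[0,0,-0.25,0,0,0]], gripper=41)

```text
clock: 24.4
position: [0.4913, 0.3297, 0.3693]
ee_rot: [-0.0, 0.889, 0.458, -0.0]
contact_force: [-0.2, -0.2, -0.8]
opening: 0.442
grip_force: 21.9
```

Emit:
apply_moves(increments=[[0,0,0,0,0,0],[0,0,0,0,0,0],[0,0,0,0,0,0],[0,0,0,0,0,0],[0,0,0,0,0,0],[0,0,0,0,0,0],[0,0,0,0,0,0]], gripper=64)

```text
clock: 25.1
position: [0.4913, 0.3297, 0.3694]
ee_rot: [-0.0, 0.889, 0.458, -0.0]
contact_force: [0.1, -1.1, -0.9]
opening: 0.684
grip_force: 0.0
```

Emit:
apply_moves(increments=[[0,0,0.5,0,0,0],[0,0,1.2,0,0,0],[-0.2,-0.3,2,0,0,0],[-0.5,-0.8,2.8,0,0,0],[-0.9,-1.4,3.4,0,0,0],[-1.3,-2,4,0,0,0],[-1.7,-2.6,4.4,0,0,0],[-1.9,-3,4.4,0,0,0],[-1.9,-3,4.4,0,0,0],[-1.9,-3,4.4,0,0,0]])

```text
clock: 26.1
position: [0.4438, 0.2547, 0.479]
ee_rot: [-0.0, 0.889, 0.457, -0.0]
contact_force: [-0.1, 0.3, 0.6]
opening: 0.683
grip_force: 0.0
```

Run:
```python
from seg import *
for n,t in(('wrist','w10'),('scene','s10'),('side','d10')): shot(n,t)
o=observe();print(o['position'],o['contact_force'],o['opening'])
Rz=R.from_euler('z',.9543).as_matrix();P=np.array([.5201,.371,0]);A=np.linspace(0,2*np.pi,40,endpoint=False)
for t in('w10','s10'):
    e=lambda r,z:np.array([proj(t,P+Rz@[r*np.cos(a),r*np.sin(a),z]) for a in A],np.float32)
    rim=e(.085,.1565);print(t,'rim box',rim.min(0).round(),rim.max(0).round(),'floor',e(.058,.066).min(0).round(),e(.058,.066).max(0).round())
    for b in blobs(t,minA=25):
        if cv2.pointPolygonTest(rim,tuple(b[1]),False)>0: print('  in rim',b)
for t,u in(('s5','s10'),('d5','d10')):
    d=cv2.absdiff(cv2.imread(f'pics/{t}.png'),cv2.imread(f'pics/{u}.png')).max(2)>40
    n,l,st,ce=cv2.connectedComponentsWithStats(d.astype(np.uint8));print(t,u,[(s.tolist(),c.round().tolist()) for s,c in zip(st[1:],ce[1:]) if s[4]>40])
```

```text
[0.44400976 0.25511573 0.47858884] [ 0.45151995 -0.1386037   0.23267473] 0.6813899813870813
w10 rim box [172. -78.] [374. 146.] floor [222.   1.] [327. 115.]
  in rim ([264, 70, 33, 43, 589], [285.3, 90.2])
s10 rim box [214. 158.] [287. 201.] floor [228. 193.] [275. 223.]
s5 s10 [([78, 0, 203, 150, 7241], [222.0, 61.0]), ([174, 114, 11, 10, 64], [178.0, 119.0]), ([205, 131, 10, 36, 176], [210.0, 149.0]), ([221, 160, 12, 15, 59], [225.0, 166.0]), ([218, 189, 39, 12, 140], [240.0, 195.0]), ([121, 216, 53, 30, 515], [145.0, 228.0]), ([159, 235, 11, 10, 50], [164.0, 239.0]), ([160, 244, 53, 29, 458], [182.0, 257.0]), ([285, 266, 21, 21, 292], [296.0, 275.0]), ([11, 278, 48, 26, 589], [35.0, 291.0]), ([90, 313, 18, 11, 112], [98.0, 318.0]), ([20, 374, 18, 20, 133], [29.0, 383.0])]
d5 d10 [([0, 0, 9, 83, 471], [3.0, 32.0]), ([79, 0, 219, 160, 8959], [225.0, 51.0]), ([264, 103, 11, 19, 88], [268.0, 110.0]), ([243, 131, 11, 26, 162], [248.0, 145.0]), ([255, 146, 26, 19, 73], [267.0, 156.0]), ([0, 163, 4, 44, 132], [1.0, 185.0]), ([246, 179, 38, 6, 52], [266.0, 180.0]), ([265, 204, 28, 6, 54], [280.0, 207.0]), ([144, 220, 41, 19, 217], [164.0, 227.0]), ([168, 243, 43, 17, 231], [189.0, 251.0]), ([48, 254, 34, 18, 289], [65.0, 263.0]), ([277, 277, 21, 22, 323], [288.0, 288.0]), ([97, 285, 15, 8, 68], [104.0, 288.0]), ([30, 312, 7, 13, 56], [33.0, 317.0]), ([36, 340, 8, 18, 69], [39.0, 348.0])]
```

The shell is inside the pail: the wrist view shows a brown blob at (285,90), within the floor ellipse. I'll wait a second, check that it has settled, then hand in.

Emit:
apply_moves(increments=[[0,0,0,0,0,0],[0,0,0,0,0,0],[0,0,0,0,0,0],[0,0,0,0,0,0],[0,0,0,0,0,0],[0,0,0,0,0,0],[0,0,0,0,0,0],[0,0,0,0,0,0],[0,0,0,0,0,0],[0,0,0,0,0,0]])

```text
clock: 27.25
position: [0.4438, 0.2547, 0.4794]
ee_rot: [-0.0, 0.889, 0.458, 0.0]
contact_force: [-0.3, -0.4, -0.1]
opening: 0.684
grip_force: 0.0
```

Run:
```python
from seg import *
for n,t in(('wrist','w11'),('scene','s11'),('side','d11')): shot(n,t)
for t,u in(('s10','s11'),('d10','d11')):
    d=cv2.absdiff(cv2.imread(f'pics/{t}.png'),cv2.imread(f'pics/{u}.png')).max(2)>40;print(d.sum())
print([b for b in blobs('w11') if 250<b[1][0]<320 and b[1][1]<130])
print(finish_job())
```

```text
104
166
[([267, 70, 30, 43, 578], [285.6, 90.6])]
the job is handed in; nothing more can be done
None
```

The pail hangs on both prongs with the eggshell inside it, and I handed the job in at about 27 s with the gripper clear; the first pinch of the shell stopped across its diagonal at 30 N, so I regrasped it once, and I gave no other object a direct check at the end.

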